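# Change the controller in the spring-hammer impact tester and give it its blow

### The job

Load the next controller into the impact tester and give it its blow. Push the cocking lever over until the catch holds the hammer up, draw the tested controller straight out towards you until it is clear of the next one's way, and slide the waiting controller along the back rail fully home against the end stop; then press the trigger paddle so that the hammer strikes it, and leave it there with the hammer resting on it.

Things in the scene. Friction and masses are not known exactly. Their poses are not given: they have to be found in the camera images.
- tester: Impact tester screwed to the bench. Origin: at bench height under the middle of the place where a controller is tested; x away from the robot at yaw 0, y to the left along the bed. Bed: dark steel plate 10 mm thick, x -180 to +85, y -330 to +250 mm; all sliding is done on its top. Grey pedestal y 117 to 183, x -39 to +35, to z 120 mm; hammer axis along x at y +150, z 92 mm.
- rail_gap (a point): Middle of the finger gap in the aluminium back rail, on the bed at the rail's face line (tester frame x +46, y 0, z 10 mm). The rail is 16 mm thick, 26 mm high above the bed and runs from y -310 to +98 mm; the gap is y -42 to +42 mm, with 39 mm of bed behind the face line. A shut gripper can come down there behind the controller and draw it out towards -x.
- end_stop (a point): Middle of the face of the end stop, at bed height (tester frame x 0, y +86.5, z 10 mm): an aluminium block 90 mm wide, 26 mm high, that faces -y. The controller's left end comes to rest against it.
- seat (a point): Point on the bed (tester frame x 0, y 0, z 10 mm) where the origin of a controller lies when it stands fully home against back rail and end stop, its axes along those of the tester.
- hammer (a joint): Angle of sprung hammer and cocking lever, rad. 0: arm level, nose on the cover of a controller in the place; grows as the lever is pushed over to +y. The catch snaps in at about 1.22 (go on to about 1.31) and holds it at 1.20; limit 1.40; -0.28 with nothing under it. The spring pulls it down, 5 to 12 N at the bar. Cocked, the hammer lies left of y +60 mm, up to z 222 mm (tester frame).
- cocking_bar (a point): Middle of the cocking lever's black cross bar, round, 16 mm thick, 60 mm long, along the tester's x, 120 mm from the hammer axis. In the tester frame at y +81, z 190 mm with the hammer at 0; y +217, z 192 when cocked; y +235, z 177 at the limit; half way it is highest, z 212. A straight level push to +y on its right side cocks it. The hammer below it is 110 mm high at 0.
- hammer_nose (a point): Lowest point of the hammer's round nose (12 mm radius, under a 34 mm steel head), 110 mm from the hammer axis; it strikes at x 0, y +40 mm of the tester frame.
- trigger (a joint): Angle of the trigger, rad: 0 with the catch in its place, grows as the paddle is pressed down; limit 0.30. The hammer is let go at about 0.14 to 0.18. It springs back.
- trigger_paddle (a point): Middle of the top of the ribbed steel thumb paddle at the front left of the tester, 40 mm along its x, 62 mm along its y (tester frame x -110, y +246, z 46 mm). Pressed down here: 15 mm to its limit, the hammer is let go after 7 to 9 mm, at 4 to 7 N.
- controller_done: The tested controller: flat light box 92 mm (its x) by 172 mm (its y), 34 mm high, with a raised dark cover to 37 mm on its +y half; 0.3 kg. At the start it stands in the tester's place under the hammer. Origin: centre of its underside. Its side walls stand 6 to 30 mm above its underside.
- controller_next: The waiting controller, of the same kind and size, 0.24 to 0.39 kg, on the bed to the right of the tested one, a little off the rail and askew, its cover towards the hammer. Origin: centre of its underside.

How it is judged (in metres and radians):
On the way, in this order (a step that is already met when the one before it is completed fails the run):
1. the hammer is cocked and held up by its catch (value of joint hammer between 1.12 and 1.29 rad and value of joint trigger below 0.06 rad), for 0.3 s.
2. the tested controller has been drawn out to the front, clear of the next one's way, with the hammer still cocked (x of controller_done in the frame of tester below -0.095 m and value of joint hammer above 1.12 rad), for 0.2 s.
3. the waiting controller stands in the place, against the end stop and along the rail, with the hammer still cocked (y of controller_next in the frame of tester above -0.005 m and x of controller_next in the frame of tester above -0.006 m and angle between the y axis of controller_next and the y axis of tester, either way round below 0.06 rad and value of joint hammer above 1.12 rad), for 0.2 s.
4. the trigger has let the hammer go and it has struck the controller (value of joint hammer between -0.06 and 0.06 rad), for 0.2 s.
At the end, for the whole second after the job is handed in: The next controller stands flat in the tester's place within 8 mm and 0.06 rad of fully home, the hammer rests on it (joint within 0.06 rad of 0), the trigger has sprung back, the tested controller stands upright in front with its origin at least 95 mm in front of the place's, and both are at rest (all of step 4 and horizontal distance between controller_next and seat below 0.008 m and angle between the y axis of controller_next and the y axis of tester, either way round below 0.06 rad and angle between controller_next's own z axis and vertical below 0.05 rad and value of joint trigger below 0.1 rad and x of controller_done in the frame of tester below -0.095 m and angle between controller_done's own z axis and vertical below 0.12 rad and linear speed of each of controller_next, controller_done below 0.02 m/s); the robot touches nothing.
It fails at once if the hammer is let fly with no controller under it (value of joint hammer below -0.15 rad).
It fails at once if a controller is tipped over (angle between any of controller_next, controller_done's own z axis and vertical above 0.4 rad).
It also fails if it takes over 61 s, if anything falls off the work surface, if the arm or the gripper's body presses on something with over 40 N, if the wrist force passes 120 N, or if a joint passes its speed limit or range.

### The arm

A 6-joint arm with a two-finger parallel gripper is mounted at the origin on a cart in front of the work surface, level with it; the furniture and walls round the work are solid. World frame = base frame: x ahead of the robot, y to its left, z up, the work surface at z = 0. Lengths are in m, angles in degrees, forces in N, time in s.
With the tool pointing down it reaches from about 0.35 to 0.875 m from the base axis. Payload 4.2 kg.
Tool frame: the origin (TCP) lies at the very end of the fingers, on their centre line; the grasp point (between the pads) lies 19 mm behind it; z points along the fingers, y is the line along which they close (so a half turn about z gives the same grasp; the last joint's range is limited). The gripper opens to 87 mm and grips with 3 to 60 N. Pads are 19 mm wide; open, the fingers measure 117 mm over their backs; the gripper's body (75 mm by 190 mm) begins 51 mm behind the grasp point.
Start: joints at [80.764, 22.042, 0.453, 0, -68.411, -14.817], TCP at [0.255, 0.571, 0.223] pointing down, gripper open.
Joint ranges: [-179.83, 179.83], [-69.29, 118.12], [-61.27, 80.66], [-181.25, 117.63], [-171.15, -9.14], [-177.46, 177.46]. Speed limits (degrees/s): [159.86, 159.86, 180, 180, 180, 180].

### API

Orientations are given as a 3x3 rotation matrix whose columns are the frame's x, y, z axes.
In Python, from station import sense, cams, r gives the robot as it stands. The module is installed in compiled form; this text tells all that it offers.
- The arm moves only by the tool step_arm, never from a script. Its argument "targets" is text: rows parted by semicolons, each of 4 numbers parted by spaces: the shift along the tool's x, y, z in cm, then the turn about the tool's z in degrees. In form: x y z turn; .... A call has 1 to 12 rows; each row shifts and turns the commanded pose from where the row before left it, along the tool's axes as they then stand; what a row does not reach is not made up. A row lasts 1/12 s, in which the tool goes at most 41.7 mm and 7.16 degrees, less where a joint would pass 70% of its speed; a pose out of reach is approached as far as the arm can. A call with a gripper value outside its range is refused whole. "claw" is the finger opening in cm, from 0 to 8.7, set as the call begins (left out, the last holds). The fingers move at their own pace and stop on an object; the grip force is fixed at half the most. Time passes only in rows, so rows that do not move let the fingers close. It gives the time, the measured TCP pose, the force, the opening and the grip force at its end, in the units of the state.
- sense(): the state, without advancing time (a new reading comes with each control period).
- cams.capture(name): name is "scene" or "top"; returns a dict with "frame" (480x640x3 uint8, blue, green, red), "vertical_fov" (degrees; the focal length in pixels is half the picture's height over the tangent of half this angle, whatever the lens; pixels are square), "cx", "cy" (the principal point, pixels), "eye" and "rotation" of the camera in the world. Camera axes: x right, y down, z forward; pixel columns grow to the right and rows downward; lengths in m; the calibration is good to about 2 mm. A picture is of the moment at which its call begins. There is no depth.
- r.finish_job(): hands the job in; it is judged then, once.
The state is a dict: "time_s": time; "joints": joint angles; "joint_velocities": joint speeds; "effort": joint torques, N m; "tcp_pos": TCP position; "ee_rot": TCP orientation; "wrist_force": force on the tool from outside, world axes, zero at the start; "moment": the same for the moment, N m; "gripper_width": opening from 0.0 (shut) to 1.0 (fully open); "gripper_force": force on a finger pad.
Only numpy, scipy, OpenCV 4.12 (cv2) and the standard library are available. Lean on these libraries where they do the work, as an engineer would, in place of code of your own. Each camera call takes 0.05 s, during which the arm holds its last target. There are 200 camera calls.

## Working session

There is one attempt and no reset: what is moved stays moved. The work goes in short steps, Python scripts to look and compute and a tool call to move; the robot and the scene stay as the last step left them, time stands still between calls to the robot, and variables do not carry over. Pictures are saved under pics/ and viewed, at most 10 in all, crops included, and the job is handed in when it is done.

Besides the shell and the picture viewer there is one more tool, called after ">>>" as name(argument=value, ...), one argument or row to a line, values as JSON. step_arm: Moves the arm, as the interface text tells. Its arguments: {"type":"object","properties":{"targets":{"type":"string"},"claw":{"type":"number"}},"required":["targets"]}

```bash
mkdir -p pics; python3 - <<'E'
from station import sense,cams,r
import cv2,json
s=sense(); print({k:s[k] for k in('time_s','tcp_pos','ee_rot','wrist_force','gripper_width')})
for n in('scene','top'):
    c=cams.capture(n); cv2.imwrite(f'pics/{n}0.png',c['frame']); print(n,c['vertical_fov'],c['cx'],c['cy'],c['eye'],c['rotation'])
E
```

```text
{'time_s': 0.0, 'tcp_pos': array([0.25446842, 0.57017457, 0.22145187]), 'ee_rot': array([[ 9.13096594e-01, -4.07742501e-01, -8.14375672e-04],
       [-4.07743304e-01, -9.13094302e-01, -2.04772182e-03],
       [ 9.13414299e-05,  2.20182405e-03, -9.99997572e-01]]), 'wrist_force': array([ 0.17098886, -0.22049293,  0.06185057]), 'gripper_width': 1.0029960572519394}
scene 53.52501239650427 319.17122254320793 249.31263825401481 [ 0.15789184 -0.67758814  0.54451045] [[ 8.86011179e-01 -2.21678303e-01  4.07238163e-01]
 [-4.63663876e-01 -4.23666830e-01  7.78153087e-01]
 [ 3.36452740e-05 -8.78273959e-01 -4.78157768e-01]]
top 48.58073897866136 317.4554365505687 239.07526687040595 [ 0.33867759 -0.00699499  1.2991261 ] [[ 1.44928819e-02 -9.89501276e-01  1.43795624e-01]
 [-9.99894305e-01 -1.45083898e-02  9.40778951e-04]
 [ 1.15534099e-03 -1.43794060e-01 -9.89606959e-01]]
```

View pics/scene0.png

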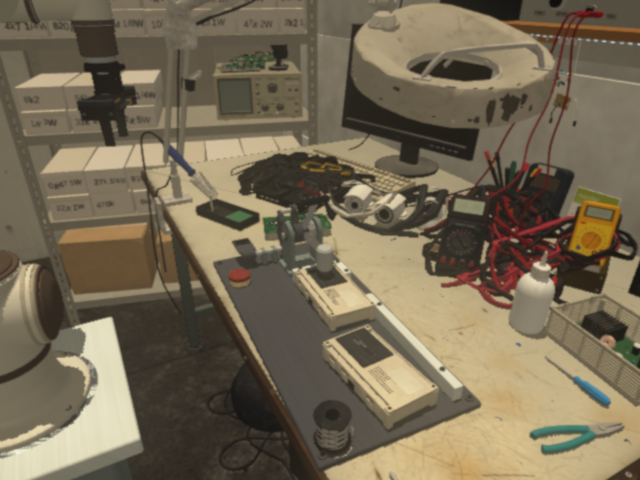

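View pics/top0.png

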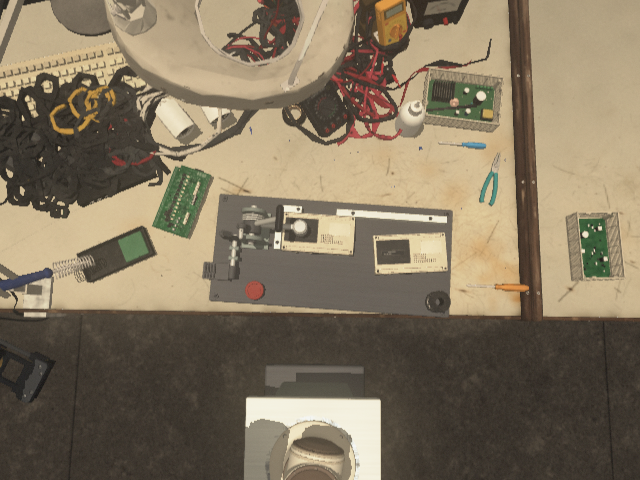

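The scene view shows the tester bed, with the tested controller at about (335,295), the waiting one at (380,370), and a red cap and a spool on the bed's front. In the top view the bed spans about (210–450, 195–315), and the paddle is at about (209,270). I'll enlarge both.

```bash
python3 - <<'E'
import cv2
a=cv2.imread('pics/top0.png')[185:325,195:460]; cv2.imwrite('pics/t1.png',cv2.resize(a,None,fx=3,fy=3,interpolation=cv2.INTER_CUBIC))
a=cv2.imread('pics/scene0.png')[200:470,210:485]; cv2.imwrite('pics/s1.png',cv2.resize(a,None,fx=2.2,fy=2.2,interpolation=cv2.INTER_CUBIC))
E
```

```text
(no output)
```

View pics/t1.png

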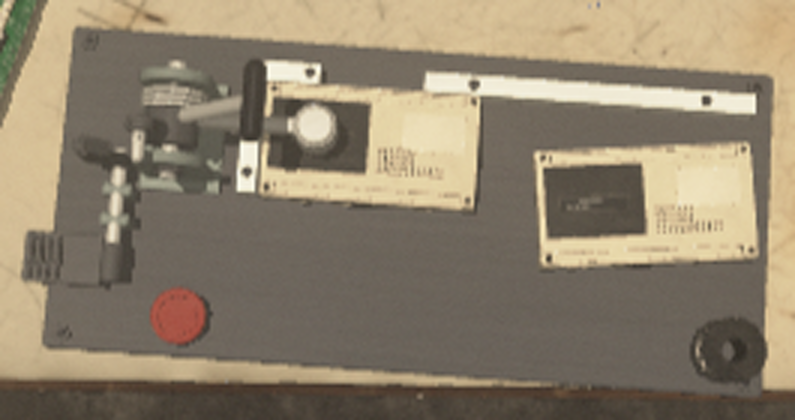

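View pics/s1.png

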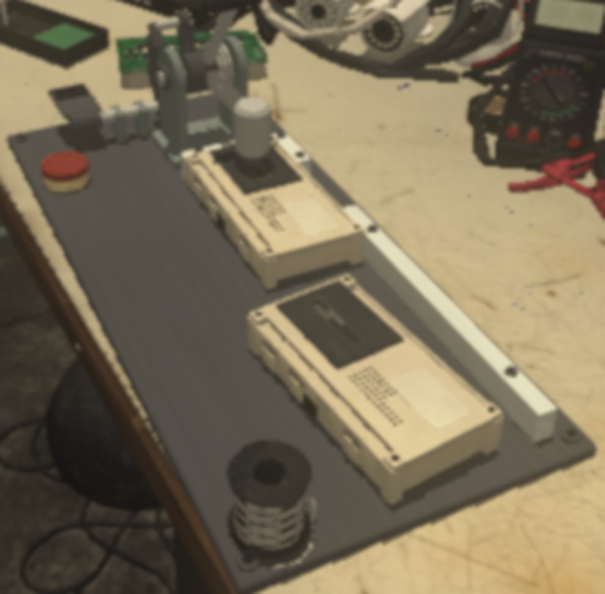

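The top crop gives the bed corners as (76,27), (772,75), (764,393) and (44,347). The waiting controller's corners are (535,150), (750,142), (758,258) and (540,270), and the paddle is at (42,256). In the scene crop the bed corners are (8,135), (240,590) and (597,450). I'll fit the poses from both views.

```bash
cat > h.py <<'E'
import numpy as np
from scipy.optimize import least_squares
from station import cams,sense
def proj(c,P):
    q=(np.atleast_2d(P)-c['eye'])@np.array(c['rotation']); f=240/np.tan(np.radians(c['vertical_fov'])/2)
    return q[:,:2]/q[:,2:]*f+[c['cx'],c['cy']]
def T(p,L):
    c,s=np.cos(p[2]),np.sin(p[2]); L=np.atleast_2d(L)
    return np.c_[p[0]+c*L[:,0]-s*L[:,1],p[1]+s*L[:,0]+c*L[:,1],L[:,2]+p[3]]
def fit(obs,p0,fixz=None):
    # obs: list of (cam, local pts m, pixels)
    def e(p):
        p=p if fixz is None else np.r_[p[:3],fixz]
        return np.concatenate([(proj(c,T(p,L))-px).ravel() for c,L,px in obs])
    s=least_squares(e,p0[:3] if fixz is not None else p0,loss='soft_l1',x_scale=.1); return s.x,e(s.x).reshape(-1,2).round(1)
E
python3 - <<'E'
from h import *
t,s=cams.capture('top'),cams.capture('scene')
ct=lambda a:np.array(a)/3+[195,185]
cs=lambda a:np.array(a)/2.2+[210,200]
m=lambda a:np.array(a)/1000.
LT=m([[85,250,10],[85,-330,10],[-180,-330,10],[-180,250,10],[46,-310,36],[62,-310,36],[46,-42,36],[62,-42,36],[-110,246,46]])
PT=ct([[76,27],[772,75],[764,393],[44,347],[756,113],[757,95],[424,90],[425,72],[42,256]])
LS=m([[-180,250,10],[-180,-330,10],[85,-330,10],[46,-310,36],[62,-310,36],[46,-310,10]])
PS=cs([[8,135],[240,590],[597,450],[536,416],[555,405],[540,441]])
p,e=fit([(t,LT,PT),(s,LS,PS)],[.6,0,0,0]);print('tester',p,np.degrees(p[2]),e.tolist())
C=m([[46,86,34],[46,-86,34],[-46,-86,34],[-46,86,34]])
n,e=fit([(t,C,ct([[535,150],[750,142],[758,258],[540,270]])),(s,C,cs([[345,276],[500,410],[392,464],[249,320]]))],[.5,-.2,0,.01]);print('next',n,np.degrees(n[2]),e.tolist())
d,e=fit([(t,C,ct([[270,85],[480,96],[476,211],[260,197]])),(s,C[1:3],cs([[362,232],[266,256]]))],[.5,0,0,.01]);print('done',d,np.degrees(d[2]),e.tolist())
c_,s_=np.cos(p[2]),np.sin(p[2]);R=np.array([[c_,-s_],[s_,c_]])
for k in(n,d):print('in tester',(R.T@(k[:2]-p[:2])).round(4),np.degrees(k[2]-p[2]))
# red cap & spool on the bed: top px -> tester
for nm,a,b,h in(('spool',[728,350],[270,470],.06),('red',[179,316],[65,165],.03)):
    q=least_squares(lambda X:np.r_[proj(t,X)[0]-ct(a),proj(s,X)[0]-cs(b)],[.5,0,h]).x
    print(nm,q,(R.T@(q[:2]-p[:2])).round(3))
np.save('tester.npy',p)
E
```

```text
tester [ 0.53844647 -0.00523133 -0.05442845  0.0009899 ] -3.1185202317131226 [[-1.3, -0.7], [0.7, -0.8], [-0.2, 1.4], [-1.1, -0.0], [-0.0, -0.4], [-0.2, -0.9], [-0.3, -0.3], [-0.3, -0.7], [1.1, 0.2], [-2.4, -0.3], [-1.1, 0.7], [0.6, -1.6], [0.6, -0.2], [0.8, 1.4], [-3.6, 1.4]]
next [ 0.49156696 -0.22675198  0.06563722  0.01008401] 3.7607359142847825 [[-0.5, 0.4], [-0.3, -0.5], [0.3, -0.9], [0.4, -1.1], [-0.1, -1.1], [0.9, 1.1], [-0.6, 2.7], [-2.4, -2.8]]
done [ 0.53368309 -0.00885593 -0.04221431  0.01071475] -2.418701579243531 [[-0.9, -0.4], [0.7, -0.1], [0.2, -0.4], [-0.1, 0.2], [0.5, -0.8], [-1.4, 1.4]]
in tester [-0.0348 -0.2237] 6.879256145997905
in tester [-0.0046 -0.0039] 0.6998186524695915
spool [ 0.38001808 -0.28910853  0.05427642] [-0.143 -0.292]
red [0.39950599 0.14152243 0.02783232] [-0.147  0.139]
```

```bash
python3 - <<'E'
from h import *
t,s=cams.capture('top'),cams.capture('scene'); p=np.load('tester.npy')
ct=lambda a:np.array(a)/3+[195,185]
def tri(a,b):
    q=least_squares(lambda X:np.r_[proj(t,X)[0]-a,proj(s,X)[0]-b],[.6,0,.3]); return q.x.round(3),round(q.cost,1)
print('lamp hole',tri([265,35],[440,70]),'knob',tri([240,105],[383,18]),'right',tri([350,60],[550,55]))
print('nose head',tri(ct([317,125]),[323,247]))
# top-only at known height: bar ends, paddle
def onz(px,z): return least_squares(lambda X:proj(t,[X[0],X[1],z])[0]-px,[.5,0]).x
c,s_=np.cos(p[2]),np.sin(p[2]);R=np.array([[c,-s_],[s_,c]])
for n,px,z in(('bar far',[255,64],.19),('bar near',[253,136],.19),('paddle',[42,256],.046)):
    w=onz(ct(px),z);print(n,w.round(4),(R.T@(w-p[:2])).round(4))
for n,l in(('pre-cock',[0,.045]),('gap',[.068,0]),('paddle',[-.11,.246]),('front of next',[-.12,-.224])): print(n,(p[:2]+R@np.array(l)).round(4))
E
```

```text
lamp hole (array([0.835, 0.095, 0.406]), np.float64(1.9)) knob (array([0.68 , 0.112, 0.498]), np.float64(89.8)) right (array([ 0.824, -0.102,  0.44 ]), np.float64(1194.2))
nose head (array([0.539, 0.033, 0.111]), np.float64(0.1))
bar far [0.569  0.0747] [0.0262 0.0815]
bar near [0.5173 0.0749] [-0.0255  0.0788]
paddle [0.4425 0.2491] [-0.1097  0.2487]
pre-cock [0.5409 0.0397]
gap [ 0.6063 -0.0089]
paddle [0.442  0.2464]
front of next [ 0.4064 -0.2224]
```

The fits agree with the text: the tester is at (0.538, -0.005) with yaw -3.1°, and the bar and paddle land within 3 mm of their stated places. The lamp is at x ≥ 0.68, z about 0.4. I'll turn the tool so that tool x is tester -y and tool y is tester -x.

>>> step_arm(
  targets="0 0 -0.4 6.9;0 0 -0.4 6.9;0 0 -0.4 6.9;0 0 -0.4 6.9;0 0 -0.4 6.9;0 0 -0.4 6.9;0 0 -0.4 6.9;0 0 -0.4 6.9;0 0 -0.4 6.9;0 0 -0.4 6.9;0 0 0 0.06;0 0 0 0",
  claw=0,
)

```text
time_s: 1.3
tcp_pos: [0.2547, 0.5707, 0.2626]
ee_rot: [[-0.051, -0.999, -0.0], [-0.999, 0.051, 0.0], [-0.0, 0.0, -1.0]]
wrist_force: [-0.6, -1.2, -0.7]
gripper_width: 0.171
gripper_force: 0.0
```

>>> step_arm(
  targets="2.57 -1.575 0 0;2.57 -1.575 0 0;2.57 -1.575 0 0;2.57 -1.575 0 0;2.57 -1.575 0 0;2.57 -1.575 0 0;2.57 -1.575 0 0;2.57 -1.575 0 0;2.57 -1.575 0 0;2.57 -1.575 0 0;0 0 0 0;0 0 0 0",
)

```text
time_s: 2.3
tcp_pos: [0.3984, 0.3043, 0.2625]
ee_rot: [[-0.055, -0.999, -0.0], [-0.999, 0.055, 0.0], [-0.0, 0.0, -1.0]]
wrist_force: [0.0, 0.0, 0.8]
gripper_width: 0.005
gripper_force: 0.0
```

>>> step_arm(
  targets="2.57 -1.57 0 0;2.57 -1.57 0 0;2.57 -1.57 0 0;2.57 -1.57 0 0;2.57 -1.57 0 0;2.57 -1.57 0 0;2.57 -1.57 0 0;2.57 -1.57 0 0;2.57 -1.57 0 0;2.57 -1.57 0 0;0 0 0 0;0 0 0 0",
)

```text
time_s: 3.3
tcp_pos: [0.5413, 0.0402, 0.2618]
ee_rot: [[-0.055, -0.999, -0.001], [-0.999, 0.055, -0.0], [0.0, 0.001, -1.0]]
wrist_force: [0.2, 0.6, -0.2]
gripper_width: 0.003
gripper_force: 0.0
```

>>> step_arm(
  targets="0 0 1.5 0;0 0 2 0;0 0 2 0;0 0 2 0;0 0 1.3 0;0 0 0 0;0 0 0 0",
)

```text
time_s: 3.88
tcp_pos: [0.5405, 0.0416, 0.1743]
ee_rot: [[-0.052, -0.999, -0.001], [-0.999, 0.052, -0.001], [0.001, 0.001, -1.0]]
wrist_force: [0.4, 0.3, 1.5]
gripper_width: 0.003
gripper_force: 0.0
```

>>> step_arm(
  targets="-1 0 0 0;-1.4 0 0 0;-1.4 0 0 0;-1.4 0 0 0;-1.4 0 0 0;-1.4 0 0 0;-1.4 0 0 0;-1.4 0 0 0;-1.4 0 0 0;-1.4 0 0 0;-1.4 0 0 0;0 0 0 0",
)

```text
time_s: 4.88
tcp_pos: [0.5485, 0.19, 0.1752]
ee_rot: [[-0.052, -0.999, -0.002], [-0.999, 0.052, -0.005], [0.005, 0.001, -1.0]]
wrist_force: [-1.2, -7.8, 3.6]
gripper_width: 0.009
gripper_force: 4.3
```

>>> step_arm(
  targets="-0.5 0 0 0;-0.5 0 0 0;-0.3 0 0 0;0 0 0 0;0 0 0 0",
)

```text
time_s: 5.3
tcp_pos: [0.5489, 0.201, 0.1755]
ee_rot: [[-0.054, -0.999, -0.002], [-0.999, 0.054, -0.006], [0.006, 0.002, -1.0]]
wrist_force: [0.6, -9.4, 1.3]
gripper_width: 0.007
gripper_force: 4.2
```

>>> step_arm(
  targets="-0.4 0 0 0;-0.2 0 0 0;0 0 0 0;0 0 0 0",
)

```text
time_s: 5.63
tcp_pos: [0.5491, 0.2069, 0.1755]
ee_rot: [[-0.054, -0.999, -0.002], [-0.999, 0.054, -0.006], [0.006, 0.002, -1.0]]
wrist_force: [-0.3, -9.7, 0.7]
gripper_width: 0.007
gripper_force: 4.1
```

```bash
python3 - <<'E'
from station import cams,sense
import cv2
s=sense();print(s['tcp_pos'],s['wrist_force'])
E
```

```text
[0.54908389 0.20689315 0.17547018] [-0.30494524 -9.73832084  0.74653122]
```

>>> step_arm(
  targets="0.4 0 0 0;0.5 0 0 0;0.5 0 0 0;0.5 0 0 0;0.6 0 0 0;0 0 0 0;0 0 0 0",
)

```text
time_s: 6.22
tcp_pos: [0.5488, 0.1852, 0.1754]
ee_rot: [[-0.054, -0.999, 0.002], [-0.999, 0.054, 0.001], [-0.001, -0.002, -1.0]]
wrist_force: [-0.2, -0.9, 1.4]
gripper_width: 0.009
gripper_force: 0.5
```

```bash
python3 - <<'E'
from station import cams
import cv2
a=cams.capture('scene')['frame'][180:330,210:400]; cv2.imwrite('pics/s2.png',cv2.resize(a,None,fx=3,fy=3,interpolation=cv2.INTER_CUBIC))
E
```

```text
(no output)
```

View pics/s2.png

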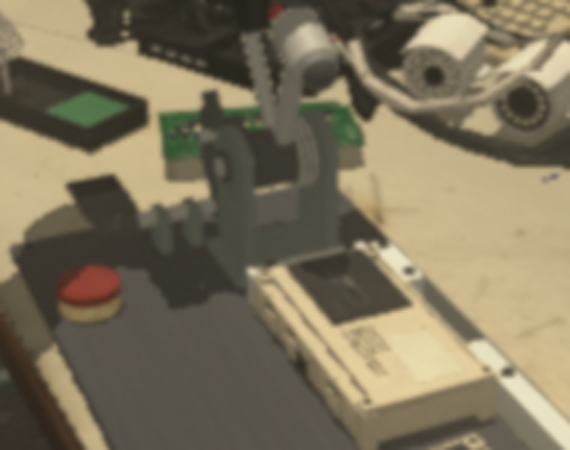

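The picture shows the hammer head raised at crop (305,45) and staying up with no force on the tool, so the catch holds. The head is between me and the way back, so I go up over it first, then across.

>>> step_arm(
  targets="0 0 -1.5 0;0 0 -2 0;0 0 -2 0;0 0 -2 0;0 0 -1.5 0;0 0 0 0",
)

```text
time_s: 6.77
tcp_pos: [0.5503, 0.1857, 0.2682]
ee_rot: [[-0.053, -0.999, 0.006], [-0.999, 0.053, 0.003], [-0.003, -0.006, -1.0]]
wrist_force: [1.4, 0.2, -0.4]
gripper_width: 0.003
gripper_force: 0.0
```

>>> step_arm(
  targets="2 0 0 0;3 0 0 0;3 0 0 0;3 0 0 0;3 -1 0 0;3 -1.5 0 0;1.5 -1.5 0 0;0 -1.5 0 0;0 -1.3 0 0;0 0 0 0;0 0 0 0",
)

```text
time_s: 7.68
tcp_pos: [0.6063, -0.0039, 0.2627]
ee_rot: [[-0.055, -0.999, -0.003], [-0.999, 0.055, -0.0], [0.0, 0.003, -1.0]]
wrist_force: [-1.0, -0.1, -0.6]
gripper_width: 0.006
gripper_force: 0.0
```

>>> step_arm(
  targets="0.5 0 2 0;0 0 3 0;0 0 3 0;0 0 3 0;0 0 3 0;0 0 3 0;0 0 2 0;0 0 1.5 0;0 0 1 0;0 0 1 0;0 0 0 0;0 0 0 0",
)

```text
time_s: 8.68
tcp_pos: [0.6063, -0.009, 0.0397]
ee_rot: [[-0.054, -0.999, 0.0], [-0.999, 0.054, -0.0], [0.0, -0.0, -1.0]]
wrist_force: [0.7, 1.4, 0.9]
gripper_width: 0.007
gripper_force: 0.0
```

>>> step_arm(
  targets="0 0 0.8 0;0 0 0.6 0;0 0 0 0;0 0.5 0 0;0 0.8 0 0;0 0.8 0 0;0 0.8 0 0;0 0.8 0 0;0 0.8 0 0;0 0.8 0 0;0 0.8 0 0;0 0 0 0",
)

```text
time_s: 9.68
tcp_pos: [0.5433, -0.0059, 0.0257]
ee_rot: [[-0.054, -0.999, -0.002], [-0.999, 0.054, -0.0], [0.0, 0.002, -1.0]]
wrist_force: [0.0, 0.1, -0.4]
gripper_width: 0.005
gripper_force: 0.0
```

>>> step_arm(
  targets="0 0.8 0 0;0 0.8 0 0;0 0.8 0 0;0 0.8 0 0;0 0.8 0 0;0 0.8 0 0;0 0.6 0 0;0 0.3 0 0;0 0 0 0;0 0 0 0;0 0 0 0",
)

```text
time_s: 10.6
tcp_pos: [0.4874, -0.0031, 0.0251]
ee_rot: [[-0.055, -0.998, -0.003], [-0.998, 0.055, -0.001], [0.001, 0.003, -1.0]]
wrist_force: [0.4, 0.1, 0.7]
gripper_width: 0.004
gripper_force: 0.2
```

```bash
python3 - <<'E'
from station import cams
import cv2
a=cams.capture('top')['frame'][185:325,195:460]; cv2.imwrite('pics/t2.png',cv2.resize(a,None,fx=3,fy=3,interpolation=cv2.INTER_CUBIC))
E
```

>>> step_arm(
  targets="0 -0.5 0 0;0 -0.5 -1 0;0 0 -2 0;0 0 -2.5 0;0 0 -2.5 0;2 0.8 0 0;3 1.3 0 0;3 1.3 0 0;3 1.3 0 0;3 1.3 0 0;3 1.3 0 0;3 1.3 0 0",
)

```text
time_s: 11.65
tcp_pos: [0.4002, -0.1996, 0.1052]
ee_rot: [[-0.054, -0.999, -0.002], [-0.999, 0.054, 0.0], [-0.0, 0.002, -1.0]]
wrist_force: [-0.2, 0.0, -0.3]
gripper_width: 0.002
gripper_force: 0.0
```

>>> step_arm(
  targets="2.4 1 0 0;0 0 0 0;0 0 0 0",
)

```text
time_s: 11.9
tcp_pos: [0.3893, -0.2228, 0.1051]
ee_rot: [[-0.058, -0.998, -0.002], [-0.998, 0.058, 0.001], [-0.0, 0.002, -1.0]]
wrist_force: [-0.8, 0.4, 0.5]
gripper_width: 0.007
gripper_force: 0.0
```

```bash
python3 - <<'E'
from station import cams
import cv2
a=cams.capture('top')['frame'][185:325,195:460]; cv2.imwrite('pics/t3.png',cv2.resize(a,None,fx=3,fy=3,interpolation=cv2.INTER_CUBIC))
E
```

```text
(no output)
```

View pics/t3.png

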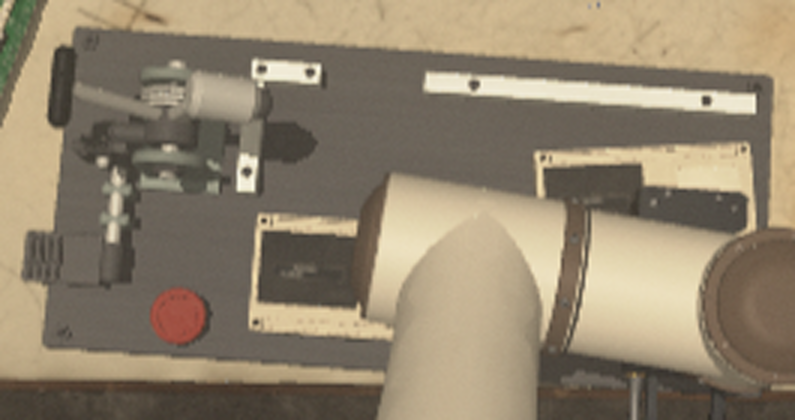

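The tested controller lies in front, its left edge at about x 250 to 258 in the crop. The hammer is still cocked and the waiting controller is untouched. Next I go down in front of it and push it to the rail.

>>> step_arm(
  targets="0 0 2 0;0 0 3 0;0 0 2 0;0 0 1 0;0 0 0 0;0 -1 0 0;0 -1 0 0;0 -0.8 0 0;0 -0.8 0 0;0 -0.6 0 0;0 -0.6 0 0;0 0 0 0",
)

```text
time_s: 12.95
tcp_pos: [0.4393, -0.2245, 0.0257]
ee_rot: [[-0.054, -0.999, 0.0], [-0.999, 0.054, -0.0], [0.0, -0.0, -1.0]]
wrist_force: [0.7, 0.7, -0.2]
gripper_width: 0.006
gripper_force: 0.0
```

>>> step_arm(
  targets="0 -0.6 0 0;0 -0.6 0 0;0 -0.6 0 0;0 -0.4 0 0;0 -0.4 0 0;0 -0.3 0 0;0 0 0 0;0 0 0 0",
)

```text
time_s: 13.62
tcp_pos: [0.4652, -0.2257, 0.0252]
ee_rot: [[-0.055, -0.998, -0.005], [-0.999, 0.055, 0.001], [-0.001, 0.005, -1.0]]
wrist_force: [-6.4, 0.8, 3.0]
gripper_width: 0.005
gripper_force: 2.8
```

>>> step_arm(
  targets="0 -0.3 0 0;0 0 0 0;0 0 0 0",
)

```text
time_s: 13.87
tcp_pos: [0.4652, -0.2257, 0.025]
ee_rot: [[-0.055, -0.998, -0.011], [-0.998, 0.055, 0.002], [-0.001, 0.011, -1.0]]
wrist_force: [-10.3, 0.1, 7.6]
gripper_width: 0.004
gripper_force: 5.2
```

>>> step_arm(
  targets="0 0.8 0 0;0 0.7 -1 0;0 0 -2.5 0;0 0 -2.5 0;0 0 -2 0;2 -1 0 0;3 -1.8 0 0;3 -1.8 0 0;3 -1.6 0 0;2 -0.8 0 0;0 0 0 0;0 0 0 0",
  claw=4,
)

```text
time_s: 14.87
tcp_pos: [0.5188, -0.3601, 0.106]
ee_rot: [[-0.056, -0.998, 0.002], [-0.998, 0.056, -0.001], [0.001, -0.002, -1.0]]
wrist_force: [0.3, 1.3, -0.6]
gripper_width: 0.456
gripper_force: 0.0
```

```bash
python3 - <<'E'
from station import cams
import cv2
a=cams.capture('scene')['frame'][200:470,210:485]; cv2.imwrite('pics/s3.png',cv2.resize(a,None,fx=2.2,fy=2.2,interpolation=cv2.INTER_CUBIC))
E
```

```text
(no output)
```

View pics/s3.png

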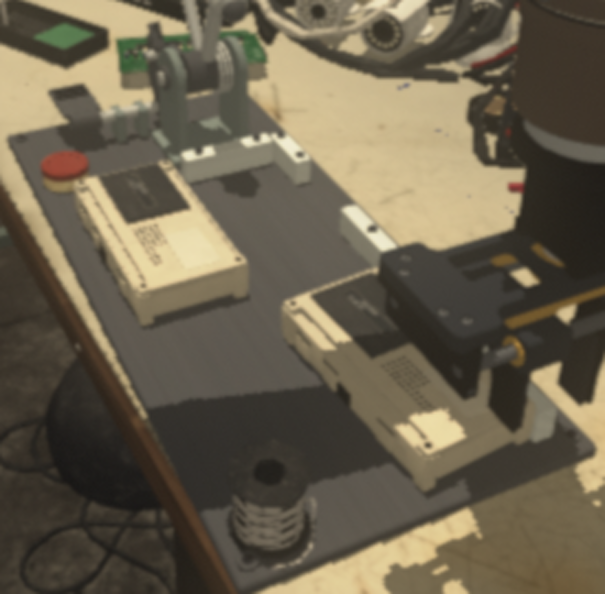

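The picture shows the next controller along the rail, its front edge running (283,305) to (428,468). The tested one is in front, with top corners (175,163), (248,268), (140,305) and (78,190). I'll fit both before pushing.

```bash
python3 - <<'E'
from h import *
t,s=cams.capture('top'),cams.capture('scene'); p=np.load('tester.npy')
ct=lambda a:np.array(a)/3+[195,185]
cs=lambda a:np.array(a)/2.2+[210,200]
C=np.array([[46,86,34],[46,-86,34],[-46,-86,34],[-46,86,34]])/1000
c,s_=np.cos(p[2]),np.sin(p[2]);R=np.array([[c,-s_],[s_,c]])
d,e=fit([(t,C[[0,3]],ct([[258,213],[250,330]])),(s,C,cs([[175,163],[248,268],[140,305],[78,190]]))],[.42,0,0],.0105)
n,e2=fit([(s,C[[3,2]],cs([[283,303],[428,468]]))],[.53,-.22,-.05],.0105)
for k,e in((d,e),(n,e2)):print((R.T@(k[:2]-p[:2])).round(4),np.degrees(k[2]-p[2]),e.tolist())
q=sense()['tcp_pos'];print((R.T@(q[:2]-p[:2])).round(4))
E
```

```text
[-0.1088 -0.0105] -0.36201506396319366 [[2.9, -0.5], [2.3, -0.7], [-1.5, -0.1], [1.1, 0.1], [-0.6, -2.7], [-1.8, -2.2]]
[-0.0089 -0.2328] 4.1946554468381265 [[0.3, 2.2], [-0.3, -0.7]]
[-0.0011 -0.3536]
```

>>> step_arm(
  targets="0 0 2 0;0 0 3 0;0 0 2 0;0 0 1 0;0 0 0 0;-1 0 0 0;-1 0 0 0;-0.8 0 0 0;-0.6 0 0 0;-0.6 0 0 0;-0.6 0 0 0;-0.6 0 0 0",
)

```text
time_s: 16.02
tcp_pos: [0.5216, -0.3073, 0.0267]
ee_rot: [[-0.053, -0.999, 0.002], [-0.999, 0.053, -0.002], [0.002, -0.002, -1.0]]
wrist_force: [-0.7, -4.5, 3.5]
gripper_width: 0.459
gripper_force: 2.3
```

>>> step_arm(
  targets="-1 0 0 0;-1 0 0 0;-1 0 0 0;-1 0 0 0;-1 0 0 0;-1 0 0 0;-1 0 0 0;-1 0 0 0;-1 0 0 0;0 0 0 0",
)

```text
time_s: 16.85
tcp_pos: [0.5257, -0.2152, 0.0255]
ee_rot: [[-0.054, -0.999, -0.0], [-0.999, 0.054, 0.001], [-0.001, 0.0, -1.0]]
wrist_force: [-0.1, -0.4, -0.4]
gripper_width: 0.461
gripper_force: 0.0
```

>>> step_arm(
  targets="-0.7 0 0 0;-1 0 0 0;-1 0 0 0;-1 0 0 0;-1 0 0 0;-1 0 0 0;-1 0 0 0;-1 0 0 0;-1 0 0 0;-0.8 0 0 0;-0.6 0 0 0;0 0 0 0",
)

```text
time_s: 17.85
tcp_pos: [0.5314, -0.1149, 0.0255]
ee_rot: [[-0.053, -0.999, 0.0], [-0.999, 0.053, 0.0], [-0.0, -0.0, -1.0]]
wrist_force: [0.5, 0.0, 0.2]
gripper_width: 0.462
gripper_force: 0.0
```

>>> step_arm(
  targets="-0.4 0 0 0;-0.4 0 0 0;-0.4 0 0 0;-0.4 0 0 0;0 0 0 0;0 0 0 0",
)

```text
time_s: 18.35
tcp_pos: [0.532, -0.1001, 0.0255]
ee_rot: [[-0.054, -0.999, -0.0], [-0.999, 0.054, 0.0], [-0.0, 0.0, -1.0]]
wrist_force: [-0.6, -0.9, 0.5]
gripper_width: 0.461
gripper_force: 0.3
```

>>> step_arm(
  targets="-0.3 0 0 0;-0.2 0 0 0;0 0 0 0;0 0 0 0",
)

```text
time_s: 18.68
tcp_pos: [0.5317, -0.0989, 0.0258]
ee_rot: [[-0.055, -0.999, -0.002], [-0.999, 0.055, -0.004], [0.004, 0.002, -1.0]]
wrist_force: [0.3, -18.4, 0.5]
gripper_width: 0.465
gripper_force: 9.2
```

It's against the stop: 18 N, and travel has ended. I back off and check.

>>> step_arm(
  targets="1 0 0 0;1.5 0 0 0;2 0 -1 0;3 0 -2 0;3 0 -3 0;3 0 -3 0;3 0 0 0;3 0 0 0;0 0 0 0;0 0 0 0",
  claw=0,
)

```text
time_s: 19.52
tcp_pos: [0.5216, -0.29, 0.1142]
ee_rot: [[-0.057, -0.998, 0.0], [-0.998, 0.057, 0.001], [-0.001, -0.0, -1.0]]
wrist_force: [0.0, -0.2, 0.0]
gripper_width: 0.004
gripper_force: 0.0
```

```bash
python3 - <<'E'
from station import cams
import cv2
A=cams.capture('top')['frame'][190:310,260:420];B=cams.capture('scene')['frame'][230:350,255:415]
cv2.imwrite('pics/c4.png',cv2.vconcat([cv2.resize(x,None,fx=2.5,fy=2.5,interpolation=cv2.INTER_CUBIC) for x in(A,B)]))
E
```

```text
(no output)
```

View pics/c4.png

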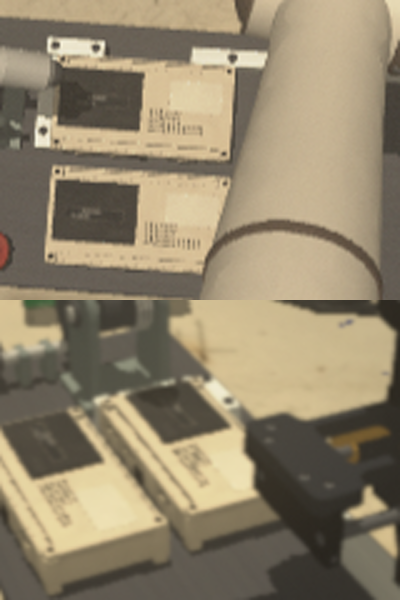

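In the top half the next controller's corners are about (62,58), (235,69), (231,161) and (53,152). It looks flush with the rail and stop. I'll fit it as a check.

```bash
python3 - <<'E'
from h import *
t=cams.capture('top'); p=np.load('tester.npy')
C=np.array([[46,86,34],[46,-86,34],[-46,-86,34],[-46,86,34]])/1000
c,s_=np.cos(p[2]),np.sin(p[2]);R=np.array([[c,-s_],[s_,c]])
f=lambda a:np.array(a)/2.5+[260,190]
for P in([[62,58],[235,69],[231,161],[53,152]],[[55,167],[231,178],[0,0],[46,263]]):
    i=[k for k in range(4) if P[k][0]>0]
    n,e=fit([(t,C[i],f(P)[i])],[.5,0,0],.0105)
    print((R.T@(n[:2]-p[:2])).round(4),np.degrees(n[2]-p[2]),e.tolist())
q=sense()['tcp_pos'];print((R.T@(q[:2]-p[:2])).round(4))
E
```

```text
[-0.0049 -0.002 ] 0.5664620089552596 [[-1.4, -0.3], [0.9, -0.5], [0.6, 0.7], [-0.5, 0.1]]
[-0.1107 -0.0048] 0.27787825192125953 [[-0.8, -0.2], [1.2, -0.0], [-0.1, 0.2]]
[-0.0011 -0.2833]
```

>>> step_arm(
  targets="0 0 -1 -7;0 0 -1 -7;0 0 -1 -7;0 0 -1 -7;0 0 -1 -7;0 0 -1 -7;0 0 0 -7;0 0 0 -7;0 0 0 -7;0 0 0 -7;0 0 0 -7;0 0 0 -7",
)

```text
time_s: 20.67
tcp_pos: [0.5222, -0.2874, 0.1743]
ee_rot: [[0.989, -0.15, -0.0], [-0.15, -0.989, 0.0], [-0.0, -0.0, -1.0]]
wrist_force: [-0.3, -0.2, 0.0]
gripper_width: 0.006
gripper_force: 0.0
```

>>> step_arm(
  targets="0 0 0 -6;-1 -2 0 0;-1 -3 0 0;-1 -3 0 0;-1 -3 0 0;-1 -3 0 0;-1 -3 0 0;-1 -3 0 0;-1 -3 0 0;-1 -3 0 0;0 0 0 0",
)

```text
time_s: 21.58
tcp_pos: [0.4447, -0.0201, 0.1747]
ee_rot: [[0.999, -0.047, 0.0], [-0.047, -0.999, 0.001], [0.0, -0.001, -1.0]]
wrist_force: [-0.2, 0.3, -0.9]
gripper_width: 0.007
gripper_force: 0.0
```

>>> step_arm(
  targets="-0.5 -2 0 0;-0.5 -3 0 0;-0.4 -3 0 0;-0.4 -3 0 0;0 -3 0 0;0 -3 0 0;0 -3 0 0;0 -3 0 0;0 -2 0 0;0 0 0 0;0 0 0 0",
)

```text
time_s: 22.5
tcp_pos: [0.441, 0.2272, 0.174]
ee_rot: [[0.999, -0.051, -0.001], [-0.051, -0.999, -0.001], [-0.001, 0.001, -1.0]]
wrist_force: [-1.0, 0.2, -0.1]
gripper_width: 0.004
gripper_force: 0.0
```

```bash
python3 - <<'E'
from h import *
p=np.load('tester.npy');c,s_=np.cos(p[2]),np.sin(p[2]);R=np.array([[c,-s_],[s_,c]])
s=sense();q=s['tcp_pos'];print((R.T@(q[:2]-p[:2])).round(4),q[2],np.degrees(np.arctan2(s['ee_rot'][1,0],s['ee_rot'][0,0])))
E
```

```text
[-0.1099  0.2268] 0.17404998349911072 -2.941729364211571
```

>>> step_arm(
  targets="0 -1 0 0;0 -0.9 1 0;0 0 2 0;0 0 2.5 0;0 0 2.5 0;0 0 2 0;0 0 1 0;0 0 0.8 0;0 0 0 0;0 0 0 0",
)

```text
time_s: 23.33
tcp_pos: [0.4429, 0.245, 0.0563]
ee_rot: [[0.999, -0.055, -0.0], [-0.055, -0.999, -0.0], [-0.0, 0.0, -1.0]]
wrist_force: [-0.5, -0.2, 0.5]
gripper_width: 0.004
gripper_force: 0.0
```

>>> step_arm(
  targets="0 0 0.3 0;0 0 0.3 0;0 0 0.3 0;0 0 0.3 0;0 0 0.3 0;0 0 0.3 0;0 0 0 0;0 0 0 0",
)

```text
time_s: 24.0
tcp_pos: [0.4432, 0.2457, 0.0388]
ee_rot: [[0.999, -0.054, 0.001], [-0.054, -0.999, 0.001], [0.001, -0.001, -1.0]]
wrist_force: [0.1, 1.0, 1.4]
gripper_width: 0.008
gripper_force: 0.9
```

>>> step_arm(
  targets="0 0 0.2 0;0 0 0.2 0;0 0 0 0;0 0 0 0",
)

```text
time_s: 24.33
tcp_pos: [0.4431, 0.2455, 0.0344]
ee_rot: [[0.999, -0.054, 0.001], [-0.054, -0.999, 0.001], [0.001, -0.001, -1.0]]
wrist_force: [-0.6, 1.4, 1.6]
gripper_width: 0.004
gripper_force: 1.1
```

```bash
python3 - <<'E'
from station import cams
import cv2
A=cams.capture('top')['frame'][190:310,200:360];B=cams.capture('scene')['frame'][200:320,225:385]
cv2.imwrite('pics/c5.png',cv2.vconcat([cv2.resize(x,None,fx=2.5,fy=2.5,interpolation=cv2.INTER_CUBIC) for x in(A,B)]))
E
```

```text
(no output)
```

View pics/c5.png

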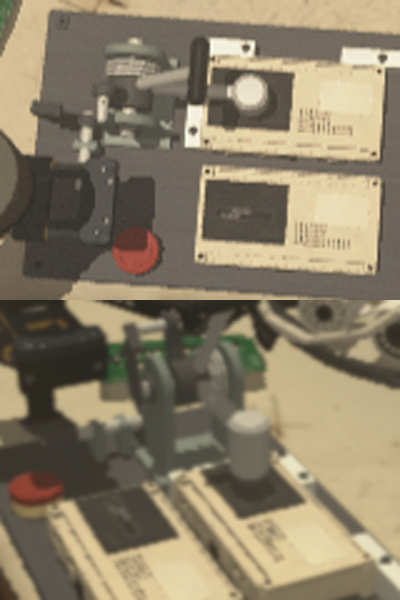

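The hammer is down with its head on the next controller's cover, at (248,95) in the top half, and both controllers are in place. I lift off the paddle and hand in.

>>> step_arm(
  targets="0 0 -0.5 0;0 0 -1 0;0 0 -2 0;0 0 -3 0;0 0 -3 0;0 0 -2 0;0 0 -1 0;0 0 0 0;0 0 0 0;0 0 0 0;0 0 0 0;0 0 0 0",
)

```text
time_s: 25.43
tcp_pos: [0.4422, 0.2445, 0.158]
ee_rot: [[0.999, -0.054, -0.002], [-0.054, -0.999, -0.002], [-0.002, 0.002, -1.0]]
wrist_force: [0.3, 0.6, 0.3]
gripper_width: 0.005
gripper_force: 0.0
```

```bash
python3 - <<'E'
from station import r,sense
print(sense()['tcp_pos'],sense()['wrist_force']); print(r.finish_job())
E
```

```text
[0.44218658 0.24450388 0.15801105] [0.34906111 0.62388551 0.31202215]
the job is handed in; nothing more can be done
None
```

I handed the job in at about 25 s of the 61 s: the hammer was cocked, the tested controller drawn out about 110 mm, the next one pushed home against rail and stop, and the blow given with the hammer left resting on it; the hand-in returned no verdict.

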